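Snap a parchment roll on its sprung spindle into the counter holder

ROBOT

A 6-joint arm with a two-finger parallel gripper is mounted at the origin on a cart in front of the work surface, level with it; the furniture and walls round the work are solid. World frame = base frame: x ahead of the robot, y to its left, z up, the work surface at z = 0. Lengths are in m, angles in rad, forces in N, time in s.
With the tool pointing down it reaches from about 0.35 to 0.875 m from the base axis. Payload 4.2 kg.
Tool frame: the origin (TCP) lies at the very end of the fingers, on their centre line; the grasp point (between the pads) lies 19 mm behind it; y points along the fingers, x is the direction in which the jaws open and shut, and the axes are right-handed (so a half turn about y gives the same grasp; the last joint's range is limited). The gripper opens to 85 mm and grips with 20 to 120 N. Pads are 22 mm wide; open, the fingers measure 114 mm over their backs; the gripper's body (76 mm by 85 mm) begins 54 mm behind the grasp point. The pads swing forward as they close: fully open they stand 13 mm farther back than shut.
Start: joints at [-1.051, 0.385, 0.008, 0, -1.194, -0.259], TCP at [0.161, -0.604, 0.231] pointing down, gripper open.
Joint ranges: [-3.14, 3.14], [-1.21, 2.06], [-1.07, 1.41], [-3.16, 2.05], [-2.99, -0.16], [-3.1, 3.1]. Speed limits (rad/s): [2.79, 2.79, 3.14, 3.14, 3.14, 3.14].

INTERFACE

Orientations are given as a unit quaternion [x, y, z, w].
In Python, from plant import readout, eyes, order gives the robot as it stands. The module is installed in compiled form; this text tells all that it offers.
- The arm moves only by the tool apply_moves, never from a script. Its argument "commands" is a list of rows, each a list of 6 numbers: the shift along the tool's x, y, z in m, then the turn, a rotation vector about the tool's x, y, z in degrees. In form: [[tx, ty, tz, rx, ry, rz], ...]. A call has 1 to 12 rows; each row is the pose to reach, as a shift and turn from the pose measured when the call began, along the tool's axes at that moment; what a row does not reach only later rows make up. A row lasts 1/8 s, in which the tool goes at most 62.5 mm and 10.7 degrees, less where a joint would pass 70% of its speed; a pose out of reach is approached as far as the arm can. A call with a gripper value outside its range is refused whole. "gripper" is the opening, from 0 (shut) to 1 (fully open), set as the call begins (left out, the last holds). The fingers move at their own pace and stop on an object; "squeeze" is the grip in N (left out, the last holds). Time passes only in rows, so rows that repeat a pose let the fingers close. It gives the time, the measured TCP pose, the force and the opening at its end, in the units of the state.
- readout.sense(): the state, without advancing time (a new reading comes with each control period).
- eyes.read_camera(name): name is "scene" or "side" or "wrist"; returns (picture, depth): 384x512x3 uint8, blue, green, red; 384x512 float32, m along the optical axis (not along the pixel's ray), 0 where there is no reading.
- eyes.camera_info(name): a dict with "fx", "fy", "cx", "cy" (pixels), "k1" (the pictures are not rectified: a ray, as slopes to the right and down, at radius r is drawn at 1 + k1 r^2 times it, then the intrinsics apply), "R" (3x3) and "t" (3): a world point X has camera coordinates R X + t; the wrist camera has in their place "tool_from_camera" (4x4, takes a point from camera to tool coordinates, whose origin is the TCP and whose axes are the tool frame's). Camera axes: x right, y down, z forward; pixel columns grow to the right and rows downward; lengths in m; the calibration is good to about 2 mm. A picture is of the moment at which its call begins: read the wrist's pose just before it. camera_info takes no time and is no camera call.
- order.close_job(): hands the job in, once; it reports no verdict.
The state is a dict: "t": time; "joint_positions": joint angles; "dq": joint speeds; "effort": joint torques, N m; "tcp_pos": TCP position; "eef_rot": TCP orientation; "force": force on the tool from outside, world axes, zero at the start; "wrist_torque": the same for the moment, N m; "grip_width": finger opening in m.
Only numpy, scipy, OpenCV 4.12 (cv2) and the standard library are available. Lean on these libraries where they do the work, as an engineer would, in place of code of your own. Each camera call takes 0.05 s, during which the arm holds its last target.

TASK

Put the roll of baking parchment into its holder, its two ends inside the two blue end cups. One cup is deep and the other shallow, which you must find out: push the sprung end into the deep cup against its spring, swing the black end down in front of the shallow cup, let the spring carry it in and let go. If a cup turns out too shallow, don't force it; turn the roll round and use the other. Leave the two jars and the saucer where they are.

Things in the scene. Friction and masses are not known exactly. Their poses are not given: they have to be found in the camera images.
- spindle: parchment roll fixed on a sprung spindle, about 0.25 kg, lying on the worktop. Origin: mid-roll, on the axis; x runs along the axis to the sprung end. Roll 44 mm across, 88 mm long; a grey hexagonal flange at each end (4 mm thick, 48 mm across flats, lies on it with the axis 24 mm up). 12 mm thick round-nosed pins beyond: black rigid at -x, steel plunger at +x. Grasp round the roll
- fixed_tip (a point): end of the black rigid pin, on the axis 78 mm from the spindle's origin (30 mm beyond the flange's outer face). Pin, flanges and roll are one rigid piece
- sprung_tip (a point): end of the bright steel plunger, on the axis, 106 mm from the spindle's origin when out (58 mm beyond the flange). Whole spindle: 184 mm long with the plunger out, 156 mm with it in
- holder: holder fixed to the worktop: a wooden board 75 x 270 x 10 mm (x, y, z) with the left aluminium bracket at its +y end. Origin: centre of the board's underside; y runs along the board from the right bracket to the left one, z up
- left_cup (a point): centre of the left blue cup's mouth (rim plane), at (0, 72, 75) mm in the holder's frame. It opens along the holder's -y; inside round and tapered, 28 mm across at the rim; its flat bottom is 18 mm or 6 mm behind the rim: one cup is deep, the other shallow, changing each time, alike from outside. 35 mm across outside; the bracket behind reaches 18 mm above the cup's axis
- bracket: the right aluminium bracket, mirror image of the left one, clamped at the board's -y end; the gap differs each time (143 to 146 mm between the rims). Origin: at worktop height, under the cup's rim; axes as the holder's. It does not move when pushed
- right_cup (a point): centre of the right blue cup's mouth (rim plane), at (0, 0, 75) mm in the bracket's frame; like the left cup but opening along +y, and shallow if the left is deep. Both cups lie on one level axis 75 mm above the worktop. With the sprung end first in the shallow cup the plunger stops hard before the black end clears the other rim; first in the deep cup it clears
- blue_jar: bystander: square glass jar with a blue lid, 70 x 70 x 112 mm, origin at the centre of its underside
- red_jar: bystander: glass jar with a red lid, 51 mm across, 108 mm tall, origin at the centre of its underside
- saucer: bystander: brown glazed saucer, 148 mm across, 19 mm tall, origin at the centre of its underside
- plunger: the steel plunger, sliding in the spindle along its axis; its origin is the spindle's when it is out and shifts to the spindle's -x as it is pushed in. That takes 2 N at first and 8 N at the end of its 28 mm travel, where it stops hard; more than 50 N on it spoils it

How it is judged:
By the outcome, as a careful person would: the job done as asked, in the order asked, and still so for the second after the job is handed in, with the robot touching nothing.
It also fails if it takes over 58 s, if anything falls off the work surface, if the arm or the gripper's body presses on something with over 40 N, if the wrist force passes 120 N, or if a joint passes its speed limit or range.

## Working session

There is one attempt and no reset: what is moved stays moved. The work goes in short steps, Python scripts to look and compute and a tool call to move; the robot and the scene stay as the last step left them, time stands still between calls to the robot, and variables do not carry over. Pictures are saved under pics/ and viewed, and the job is handed in when it is done.

Besides the shell and the picture viewer there is one more tool, called after "Request:" as name(argument=value, ...), one argument or row to a line, values as JSON. apply_moves: Moves the arm, as the interface text tells. Its arguments: {"type":"object","properties":{"commands":{"type":"array"},"gripper":{"type":"number"},"squeeze":{"type":"number"}},"required":["commands"]}

```bash
mkdir -p pics; cat > h.py <<'E'
import numpy as np, cv2
from plant import readout, eyes, order
from scipy.spatial.transform import Rotation as Ro
def grab(n,tag):
    s=readout.sense()
    p,d=eyes.read_camera(n); cv2.imwrite(f'pics/{tag}.png',p); np.savez(f'pics/{tag}.npz',p=p,d=d,pos=s['tcp_pos'],rot=s['eef_rot'])
    return p,d
def load(tag): return np.load(f'pics/{tag}.npz')
def cam(n,tag):
    i=eyes.camera_info(n)
    if 'R' in i: return i,np.array(i['R']),np.array(i['t'])
    z=load(tag); T=np.eye(4);T[:3,:3]=Ro.from_quat(z['rot']).as_matrix();T[:3,3]=z['pos']
    W=np.linalg.inv(T@np.array(i['tool_from_camera'])); return i,W[:3,:3],W[:3,3]
def slopes(i,uv):
    uv=np.asarray(uv,float).reshape(-1,2)
    K=np.array([[i['fx'],0,i['cx']],[0,i['fy'],i['cy']],[0,0,1.]])
    return cv2.undistortPoints(uv.reshape(-1,1,2),K,np.array([i['k1'],0,0,0,0.])).reshape(-1,2)
def ray(n,tag,uv):
    i,R,t=cam(n,tag); s=slopes(i,uv); d=np.c_[s,np.ones(len(s))]@R
    return -R.T@t,d
def onplane(n,tag,uv,z):
    o,d=ray(n,tag,uv); k=(z-o[2])/d[:,2]; return o+k[:,None]*d
def depthpts(n,tag,uv):
    o,d=ray(n,tag,uv); D=load(tag)['d']; uv=np.asarray(uv).reshape(-1,2).astype(int)
    k=D[uv[:,1],uv[:,0]]; return o+k[:,None]*d
def proj(n,tag,X):
    i,R,t=cam(n,tag); c=np.asarray(X).reshape(-1,3)@R.T+t; s=c[:,:2]/c[:,2:]; r=(s**2).sum(1)
    s=s*(1+i['k1']*r)[:,None]; return s*[i['fx'],i['fy']]+[i['cx'],i['cy']]
E
python3 - <<'E'
from h import *
for n in ['scene','side','wrist']:
    grab(n,n+'0'); i=eyes.camera_info(n); print(n,i)
print(readout.sense())
E
```

```text
scene {'fx': 404.4926525766845, 'fy': 404.4926525766845, 'cx': 258.5708899300345, 'cy': 201.48301425142384, 'k1': -0.014504035799050994, 'R': array([[ 0.99491961, -0.09986192,  0.01275005],
       [-0.05394455, -0.63575829, -0.7700009 ],
       [ 0.08499971,  0.7654012 , -0.63791539]]), 't': array([-0.48397493,  0.16627656,  0.97382721])}
side {'fx': 368.57372331803595, 'fy': 368.57372331803595, 'cx': 256.9202326015277, 'cy': 185.41459745789308, 'k1': -0.021936682665937495, 'R': array([[ 0.52631768, -0.8501584 ,  0.01484538],
       [-0.71251517, -0.4504986 , -0.53793415],
       [ 0.46401706,  0.27254669, -0.84285614]]), 't': array([-0.15321287,  0.46768639,  0.92112422])}
wrist {'fx': 310.7300832927659, 'fy': 310.7300832927659, 'cx': 249.988857142691, 'cy': 193.1529641009078, 'k1': -0.06851741236531736, 'tool_from_camera': array([[ 9.99999134e-01, -6.20346039e-05, -1.31432705e-03,
         1.27137434e-03],
       [ 1.24504833e-03, -2.78505351e-01,  9.60433870e-01,
        -1.42792323e-01],
       [-4.25627253e-04, -9.60434675e-01, -2.78505033e-01,
         6.95664948e-02],
       [ 0.00000000e+00,  0.00000000e+00,  0.00000000e+00,
         1.00000000e+00]])}
{'t': 0.15, 'joint_positions': array([-1.05135962e+00,  3.85350162e-01,  6.96994383e-03, -3.23827100e-04,
       -1.19399423e+00, -2.58558480e-01]), 'dq': array([ 0.00033317, -0.00369955,  0.00377483,  0.00208113,  0.00106614,
        0.00137011]), 'effort': array([ 1.49905727e-04, -3.92677796e+01,  1.88583326e+01,  4.18859437e+00,
       -3.42002473e-03,  5.48782673e-07]), 'tcp_pos': array([ 0.1610823 , -0.60344685,  0.23050685]), 'eef_rot': array([ 0.43027741,  0.56107491, -0.56044772, -0.4312246 ]), 'force': array([-1.0364057 ,  0.6333986 , -0.34554334]), 'wrist_torque': array([ 0.02138046, -0.01476233, -0.02726643]), 'grip_width': 0.085578274870441}
```

View pics/scene0.png

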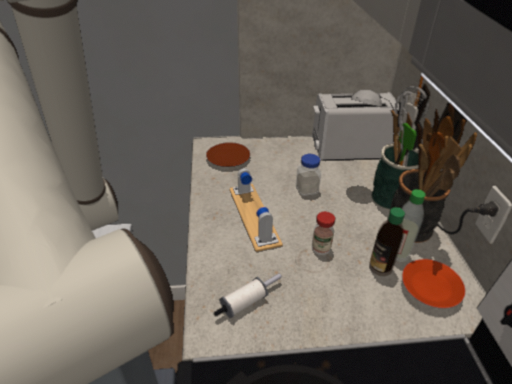

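View pics/side0.png

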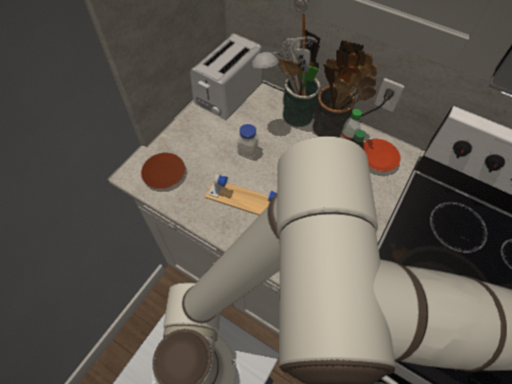

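View pics/wrist0.png

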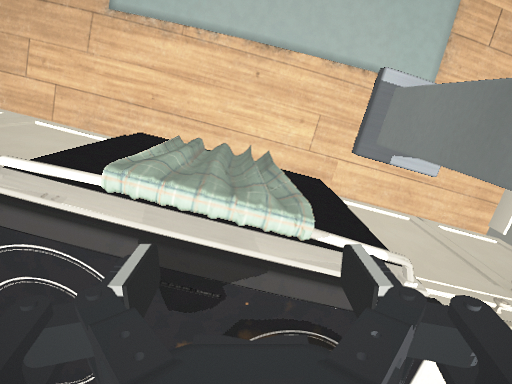

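The scene shows the spindle with its black pin at about (218,313), its plunger tip at (279,279), and the board running from (236,190) to (265,245). I'll localise them coarsely now.

```bash
python3 - <<'E'
from h import *
pts={'blk':(217,314),'plg':(280,279),'rollmid':(244,297),'cupfar':(245,180),'cupnear':(264,215),'bfar':(236,188),'bnear':(262,247),'bnear2':(281,243)}
for k,v in pts.items():
    print(k,depthpts('scene','scene0',v)[0].round(3),onplane('scene','scene0',v,0.024)[0].round(3),onplane('scene','scene0',v,0.01)[0].round(3))
for k,v in {'saucer':(229,155),'bluejar':(310,160),'redjar':(325,219)}.items(): print(k,depthpts('scene','scene0',v)[0].round(3))
E
```

```text
blk [ 0.38  -0.177  0.027] [ 0.38  -0.175  0.024] [ 0.379 -0.165  0.01 ]
plg [ 0.53  -0.074 -0.   ] [ 0.526 -0.093  0.024] [ 0.529 -0.082  0.01 ]
rollmid [ 0.439 -0.149  0.041] [ 0.44  -0.136  0.024] [ 0.441 -0.126  0.01 ]
cupfar [0.471 0.242 0.063] [0.474 0.294 0.024] [0.476 0.313 0.01 ]
cupnear [0.504 0.053 0.093] [0.514 0.131 0.024] [0.516 0.147 0.01 ]
bfar [0.445 0.267 0.016] [0.445 0.257 0.024] [0.446 0.275 0.01 ]
bnear [0.498 0.027 0.008] [0.496 0.012 0.024] [0.498 0.025 0.01 ]
bnear2 [0.548 0.035 0.01 ] [0.545 0.021 0.024] [0.548 0.035 0.01 ]
saucer [0.433 0.461 0.008]
bluejar [0.659 0.259 0.11 ]
redjar [0.646 0.011 0.107]
```

```bash
python3 - <<'E'
from h import *
p=cv2.imread('pics/scene0.png')[130:340,180:380]
cv2.imwrite('pics/scene0z.png',cv2.resize(p,None,fx=3.8,fy=2.85*1,interpolation=cv2.INTER_CUBIC))
E
```

```text
(no output)
```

View pics/scene0z.png

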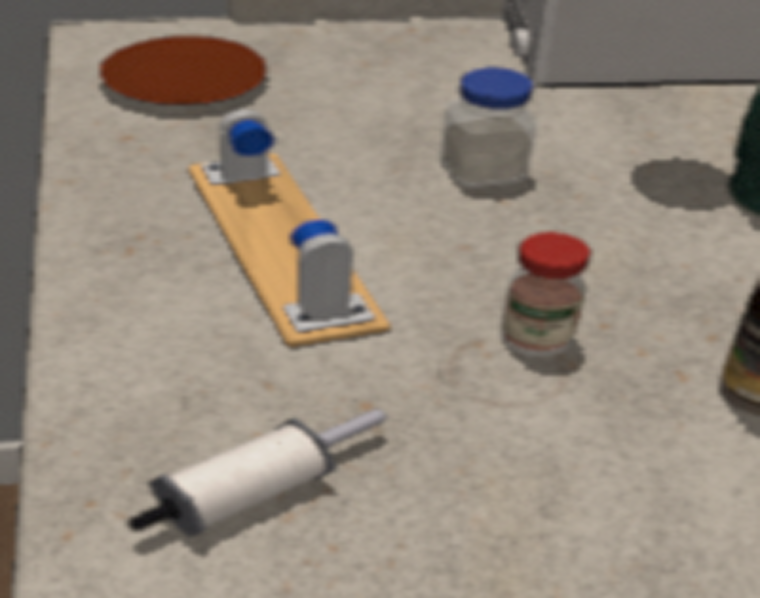

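The crop shows the left cup's mouth facing the camera at original pixel (245,178). I'll check whether depth there shows how deep it is, and fit the spindle and board.

```bash
python3 - <<'E'
from h import *
z=load('scene0');p=z['p'].astype(int);D=z['d']
i,R,t=cam('scene','scene0'); print('cam',-R.T@t)
hy=np.array([-np.sin(.22),np.cos(.22),0])
m=(p[...,0]>p[...,2]*1.6)&(p[...,0]>60)
vs,us=np.where(m[165:235,230:285]); 
uv=np.c_[us+230,vs+165]
P=depthpts('scene','scene0',uv)
for q in (uv[:,1]<200,uv[:,1]>=200):
  print(q.sum(),uv[q].mean(0),P[q].mean(0).round(4))
q=uv[:,1]<200
for a,b in zip(uv[q],P[q]): print(a,b.round(3),round(float(b@hy),4))
# board
hsv=cv2.cvtColor(z['p'],cv2.COLOR_BGR2HSV)
w=cv2.inRange(hsv,(8,110,120),(25,255,255)); w[:180]=0;w[255:]=0;w[:,:225]=0;w[:,290:]=0
c=max(cv2.findContours(w,0,2)[0],key=cv2.contourArea);
X=onplane('scene','scene0',c.reshape(-1,2),.01)[:,:2]
r=cv2.minAreaRect((X*1000).astype(np.float32));print(r)
E
```

```text
cam [ 0.40771083 -0.68798748  0.75542317]
107 [245.36448598 177.92523364] [0.471  0.228  0.0808]
52 [261.76923077 210.5       ] [0.5012 0.0776 0.0872]
[243 172] [0.466 0.247 0.088] 0.1397
[244 172] [0.469 0.247 0.087] 0.1391
[245 172] [0.471 0.247 0.088] 0.1382
[246 172] [0.474 0.247 0.088] 0.1374
[242 173] [0.463 0.248 0.084] 0.1406
[243 173] [0.465 0.243 0.087] 0.1359
[244 173] [0.468 0.239 0.09 ] 0.1307
[245 173] [0.471 0.242 0.088] 0.1335
[246 173] [0.474 0.241 0.088] 0.1318
[247 173] [0.477 0.242 0.087] 0.1324
[248 173] [0.48  0.251 0.081] 0.1402
[241 174] [0.46  0.244 0.083] 0.1377
[242 174] [0.462 0.238 0.087] 0.1317
[243 174] [0.465 0.238 0.087] 0.131
[244 174] [0.468 0.235 0.089] 0.1276
[245 174] [0.47  0.233 0.091] 0.1245
[246 174] [0.473 0.235 0.089] 0.1257
[247 174] [0.476 0.234 0.09 ] 0.1243
[248 174] [0.479 0.234 0.089] 0.1241
[241 175] [0.46  0.242 0.082] 0.1355
[242 175] [0.462 0.233 0.088] 0.1263
[243 175] [0.465 0.23  0.09 ] 0.1229
[244 175] [0.467 0.229 0.091] 0.1212
[245 175] [0.47  0.225 0.093] 0.1175
[246 175] [0.473 0.23  0.089] 0.1216
[247 175] [0.476 0.23  0.
[... 2404 characters left out ...]
1185
[243 182] [0.464 0.23  0.065] 0.1232
[244 182] [0.467 0.233 0.063] 0.1258
[245 182] [0.47  0.235 0.061] 0.1268
[246 182] [0.473 0.233 0.063] 0.1239
[247 182] [0.476 0.234 0.062] 0.1241
[248 182] [0.479 0.233 0.062] 0.1227
[249 182] [0.481 0.23  0.064] 0.1193
[242 183] [0.461 0.225 0.066] 0.1187
[243 183] [0.464 0.228 0.063] 0.1211
[244 183] [0.467 0.228 0.063] 0.121
[245 183] [0.47  0.229 0.062] 0.1214
[246 183] [0.473 0.231 0.061] 0.1222
[247 183] [ 0.408 -0.688  0.755] -0.7604
[248 183] [0.479 0.232 0.06 ] 0.1216
[244 184] [0.467 0.226 0.061] 0.1185
[245 184] [0.47  0.226 0.061] 0.1184
((487.6238098144531, 151.8527374267578), (73.03016662597656, 267.7826843261719), 12.050161361694336)
```

Inside the left cup the depth runs about 20 mm behind the rim, so the left cup is the deep one and the sprung end goes to holder +y. Next I work out the approach.

```bash
cat >> h.py <<'E'
def plan(tgt, Rt):
    """shift in current tool axes & rotvec deg"""
    s=readout.sense(); R=Ro.from_quat(s['eef_rot'])
    d=R.inv().apply(np.asarray(tgt)-s['tcp_pos']); rv=(R.inv()*Rt).as_rotvec(degrees=True)
    return d.round(4),rv.round(2)
def tooldown(xh):
    x=np.array([np.cos(xh),np.sin(xh),0]); y=np.array([0,0,-1.]); return Ro.from_matrix(np.c_[x,y,np.cross(x,y)])
def heads():
    M=Ro.from_quat(readout.sense()['eef_rot']).as_matrix(); return M
E
python3 - <<'E'
from h import *
M=heads();print(M.round(3)); print('xhead',np.degrees(np.arctan2(M[1,0],M[0,0])),'zhead',np.degrees(np.arctan2(M[1,2],M[0,2])))
z=load('scene0');hsv=cv2.cvtColor(z['p'],cv2.COLOR_BGR2HSV)
w=cv2.inRange(hsv,(0,0,165),(180,70,255)); w[:270]=0;w[325:]=0;w[:,:205]=0;w[:,275:]=0
c=max(cv2.findContours(w,0,2)[0],key=cv2.contourArea); print(cv2.minAreaRect(c),cv2.contourArea(c))
for a in (29.3+90,29.3-90):
  print(a,plan([.40,-.10,.30],tooldown(np.radians(a))))
E
```

```text
[[-0.258 -0.001 -0.966]
 [ 0.966  0.002 -0.258]
 [ 0.002 -1.     0.   ]]
xhead 104.94037581569144 zhead -165.05961384559575
((238.0, 297.0), (54.0, 66.0), 90.0) 1391.5
119.3 (array([ 0.4249, -0.0689, -0.3606]), array([ 1.000e-02, -1.436e+01,  9.000e-02]))
-60.7 (array([ 0.4249, -0.0689, -0.3606]), array([-1.3000e-01,  1.6564e+02,  1.0000e-02]))
```

```bash
python3 - <<'E'
from h import *
print(plan([.43,-.10,.27],tooldown(np.radians(119.3))))
E
```

```text
(array([ 0.4172, -0.0389, -0.3896]), array([ 1.000e-02, -1.436e+01,  9.000e-02]))
```

Request:
apply_moves(
  commands=[
    [0.04,-0.02,-0.04,0,0,0],
    [0.08,-0.039,-0.08,0,-3,0],
    [0.12,-0.039,-0.12,0,-5,0],
    [0.16,-0.039,-0.16,0,-7,0],
    [0.2,-0.039,-0.2,0,-9,0],
    [0.245,-0.039,-0.24,0,-11,0],
    [0.29,-0.039,-0.28,0,-14.4,0],
    [0.34,-0.039,-0.32,0,-14.4,0],
    [0.38,-0.039,-0.36,0,-14.4,0],
    [0.417,-0.039,-0.39,0,-14.4,0],
    [0.417,-0.039,-0.39,0,-14.4,0],
    [0.417,-0.039,-0.39,0,-14.4,0],
  ],
)

```text
t: 1.65
tcp_pos: [0.4301, -0.1001, 0.2699]
eef_rot: [0.356, 0.611, -0.61, -0.358]
force: [-1.0, -0.0, 0.5]
grip_width: 0.0854
```

```bash
python3 - <<'E'
from h import *
grab('wrist','wrist1');grab('scene','scene1');s=readout.sense();print(s['joint_positions'].round(3),s['tcp_pos'],s['t'],s['force'])
E
```

```text
[ 0.139  0.037 -0.345 -0.002 -1.19  -1.198] [ 0.42991148 -0.10083725  0.2700173 ] 1.75 [-0.32005611 -0.14796609 -0.10087195]
```

View pics/wrist1.png

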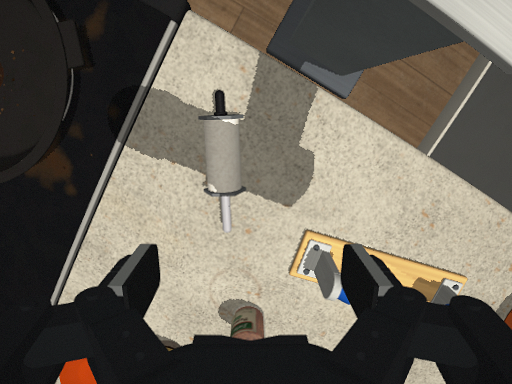

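The wrist view shows the black tip at about (220,91), the plunger tip at (228,230), the flanges at rows 116 and 190, and the board with corners at (307,231), (291,274) and (466,276).

```bash
cat > m1.py <<'E'
from h import *
z=load('wrist1');hsv=cv2.cvtColor(z['p'],cv2.COLOR_BGR2HSV);D=z['d']
T='wrist','wrist1'
P=onplane(*T,[(220,91),(228.0,230.5)],.024); d=P[1]-P[0]; print(P.round(4),np.linalg.norm(d),np.degrees(np.arctan2(d[1],d[0])), 'orig',(P[0]+d*78/184).round(4),(P[1]-d/np.linalg.norm(d)*.106).round(4))
# depth cloud above table in the region -> spindle
vs,us=np.mgrid[85:235,190:260]; uv=np.c_[us.ravel(),vs.ravel()]
Q=depthpts(*T,uv); k=(D[uv[:,1],uv[:,0]]>0)&(Q[:,2]>.012)&(Q[:,2]<.06); Q=Q[k]
print(len(Q),Q[:,2].max()); q=Q[Q[:,2]>.035]; 
r=cv2.minAreaRect((q[:,:2]*1000).astype(np.float32)); print('roll',r)
r=cv2.minAreaRect((Q[:,:2]*1000).astype(np.float32)); print('all',r)
a=np.radians(29); 
# table z check
print('table',depthpts(*T,[(150,180),(260,220),(370,200)]).round(4))
w=cv2.inRange(hsv,(8,110,120),(25,255,255)); w[:225]=0;w[:,:285]=0;w[300:]=0
c=max(cv2.findContours(w,0,2)[0],key=cv2.contourArea)
X=onplane(*T,[(307,231),(466,276),(291,274)],.01); print(X.round(4))
d=X[1]-X[0]; print(np.degrees(np.arctan2(d[1],d[0]))-90,np.linalg.norm(d))
E
python3 m1.py; python3 - <<'E'
import cv2
p=cv2.imread('pics/wrist1.png'); cv2.imwrite('pics/w1z.png',cv2.resize(p[80:240,170:280],None,fx=3.6,fy=3.6,interpolation=2))
cv2.imwrite('pics/w1y.png',cv2.resize(p[220:310,280:480],None,fx=4,fy=4,interpolation=2))
E
```

```text
[[ 0.3738 -0.1718  0.024 ]
 [ 0.5275 -0.0782  0.024 ]] 0.18000577762720124 31.32220887215626 orig [ 0.4389 -0.1322  0.024 ] [ 0.437  -0.1333  0.024 ]
3423 0.05027450922137844
roll ((439.3694763183594, -132.98287963867188), (96.57575988769531, 42.83464813232422), 30.95804214477539)
all ((451.33734130859375, -126.7816162109375), (181.8368377685547, 55.13413619995117), 30.603099822998047)
table [[ 5.240e-01 -2.037e-01  5.000e-04]
 [ 5.006e-01 -4.300e-02  7.000e-04]
 [ 3.993e-01  7.730e-02  3.000e-04]]
[[0.4797 0.0208 0.01  ]
 [0.4238 0.277  0.01  ]
 [0.5489 0.037  0.01  ]]
12.305078257021691 0.26229696406096326
```

View pics/w1z.png

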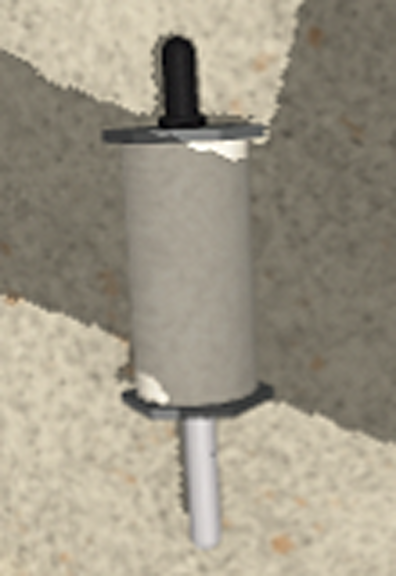

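View pics/w1y.png

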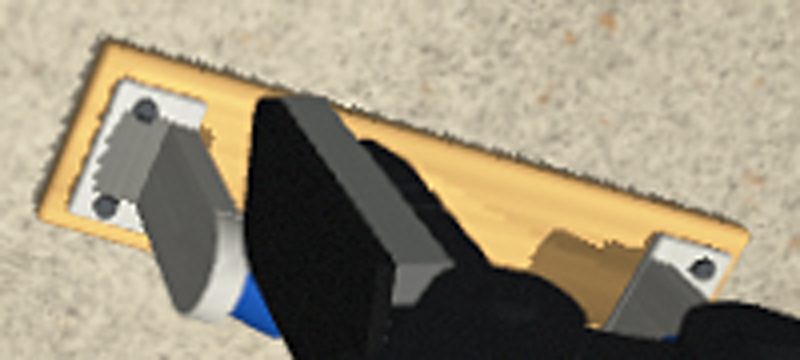

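```bash
python3 - <<'E'
from h import *
print(plan([.4385,-.1326,.007],tooldown(np.radians(121))))
E
```

```text
(array([-0.0324,  0.263 ,  0.008 ]), array([-0.  , -1.74,  0.1 ]))
```

Request:
apply_moves(
  commands=[
    [-0.0324,0.05,0.008,0,-1.7,0.1],
    [-0.0324,0.11,0.008,0,-1.7,0.1],
    [-0.0324,0.16,0.008,0,-1.7,0.1],
    [-0.0324,0.2,0.008,0,-1.7,0.1],
    [-0.0324,0.23,0.008,0,-1.7,0.1],
    [-0.0324,0.25,0.008,0,-1.7,0.1],
    [-0.0324,0.26,0.008,0,-1.7,0.1],
    [-0.0324,0.263,0.008,0,-1.7,0.1],
    [-0.0324,0.263,0.008,0,-1.7,0.1],
  ],
  gripper=1.0,
)

```text
t: 2.88
tcp_pos: [0.4389, -0.1329, 0.0075]
eef_rot: [0.349, 0.615, -0.615, -0.348]
force: [-0.1, -0.2, -0.1]
grip_width: 0.0856
```

Request:
apply_moves(
  commands=[
    [0,0,0,0,0,0],
    [0,0,0,0,0,0],
    [0,0,0,0,0,0],
    [0,0,0,0,0,0],
    [0,0,0,0,0,0],
    [0,0,0,0,0,0],
  ],
  gripper=0.0,
  squeeze=60,
)

```text
t: 3.62
tcp_pos: [0.4394, -0.1328, 0.0083]
eef_rot: [0.349, 0.616, -0.615, -0.348]
force: [-1.8, 0.2, 5.6]
grip_width: 0.0422
```

Request:
apply_moves(
  commands=[
    [0,-0.01,0,0,0,0],
    [0,-0.04,0,0,0,0],
    [0,-0.09,0,0,0,0],
    [0,-0.14,0,0,0,0],
    [0,-0.19,0,0,0,0],
    [0,-0.22,0,0,0,0],
    [0,-0.23,0,0,0,0],
    [0,-0.23,0,0,0,0],
  ],
)

```text
t: 4.62
tcp_pos: [0.4382, -0.1326, 0.2379]
eef_rot: [0.349, 0.616, -0.615, -0.348]
force: [0.5, 0.4, -3.3]
grip_width: 0.0425
```

```bash
python3 - <<'E'
from h import *
s=readout.sense();print(s['force'],s['wrist_torque'],s['grip_width'])
grab('wrist','wrist2');grab('scene','scene2')
p=cv2.imread('pics/wrist2.png');q=cv2.imread('pics/scene2.png')
cv2.imwrite('pics/c2.png',np.hstack([cv2.resize(p,(400,300)),cv2.resize(q[120:360,160:480],(400,300))]))
E
```

```text
[ 0.5111986   0.39692888 -3.27467073] [ 0.0208521  -0.0155323  -0.02736423] 0.042515422019826325
```

View pics/c2.png

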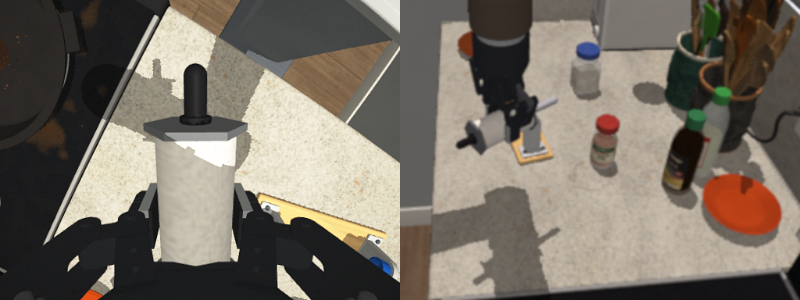

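View pics/wrist2.png

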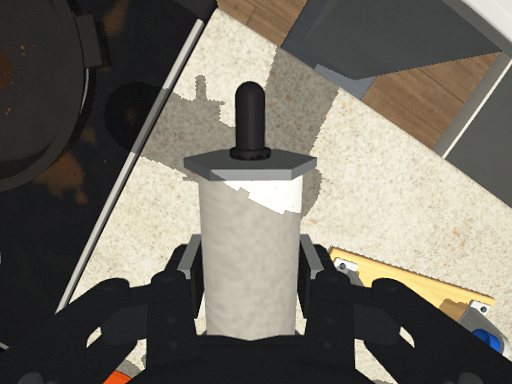

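The spindle is held, with the pin at cols 236–266, rows 82–150. I'll measure its pose in the tool frame.

```bash
cat > m2.py <<'E'
import sys
from h import *
tag=sys.argv[1]
z=load(tag);D=z['d'];p=z['p'].astype(int)
C=np.array(eyes.camera_info('wrist')['tool_from_camera']); i=eyes.camera_info('wrist')
def tp(u,v):
    s=slopes(i,np.c_[u,v]); k=D[np.asarray(v,int),np.asarray(u,int)]
    return (np.c_[s,np.ones(len(s))]*k[:,None])@C[:3,:3].T+C[:3,3]
for r in (86,92,100,110,120,130,140):
    u=np.arange(228,274); X=tp(u,np.full(len(u),r)); k=(D[r,228:274]<.16)&(D[r,228:274]>0); 
    g=X[k]
    if len(g): print(r,u[k][[0,-1]],'x',g[0,0].round(4),g[-1,0].round(4),'xmid',((g[0,0]+g[-1,0])/2).round(4),'ymin',g[:,1].min().round(4),'z',g[len(g)//2,2].round(4))
for r in (190,220,250,280,310):
    u=np.arange(190,310); X=tp(u,np.full(len(u),r)); k=(X[:,1]<.02)&(abs(X[:,0])<.024)
    g=X[k]; print('roll',r,g[0,0].round(4),g[-1,0].round(4),'ymin',g[:,1].min().round(4),'z',g[len(g)//2,2].round(4))
g=tp(np.array([250,220,280]),np.array([165,172,172])); print('flange face',g.round(4))
E
python3 m2.py wrist2
```

```text
86 [239 260] x -0.0035 0.0046 xmid 0.0005 ymin -0.021 z 0.0758
92 [236 263] x -0.0047 0.0057 xmid 0.0005 ymin -0.0225 z 0.0735
100 [235 264] x -0.0052 0.0062 xmid 0.0005 ymin -0.0229 z 0.0706
110 [235 264] x -0.0052 0.0063 xmid 0.0005 ymin -0.0226 z 0.0669
120 [236 264] x -0.0048 0.0063 xmid 0.0008 ymin -0.0229 z 0.0633
130 [236 264] x -0.0048 0.0064 xmid 0.0008 ymin -0.0227 z 0.0595
140 [236 264] x -0.0049 0.0064 xmid 0.0008 ymin -0.0223 z 0.0556
roll 190 -0.0197 0.0216 ymin -0.0383 z 0.0401
roll 220 -0.0192 0.0207 ymin -0.0385 z 0.0288
roll 250 -0.0239 0.024 ymin -0.1428 z 0.0166
roll 280 -0.0219 0.0231 ymin -0.0403 z 0.0039
roll 310 -0.0157 0.0169 ymin -0.0721 z -0.0096
flange face [[ 0.0007 -0.0318  0.0478]
 [-0.0093 -0.0406  0.0471]
 [ 0.0109 -0.0405  0.047 ]]
```

```bash
python3 - <<'E'
from h import *
print(plan([.3885,.184,.24],tooldown(np.radians(192.2))))
E
```

```text
(array([ 0.2969, -0.0032, -0.1206]), array([-1.000e-02, -7.125e+01,  9.000e-02]))
```

Request:
apply_moves(
  commands=[
    [0.03,-0.003,-0.012,0,-8,0],
    [0.06,-0.003,-0.024,0,-16,0],
    [0.09,-0.003,-0.036,0,-24,0],
    [0.12,-0.003,-0.048,0,-32,0],
    [0.15,-0.003,-0.06,0,-40,0],
    [0.18,-0.003,-0.072,0,-48,0],
    [0.21,-0.003,-0.084,0,-56,0],
    [0.24,-0.003,-0.096,0,-63,0],
    [0.27,-0.003,-0.11,0,-68,0],
    [0.297,-0.003,-0.1206,0,-71.2,0],
    [0.297,-0.003,-0.1206,0,-71.2,0],
    [0.297,-0.003,-0.1206,0,-71.2,0],
  ],
)

```text
t: 6.22
tcp_pos: [0.3878, 0.1835, 0.2385]
eef_rot: [0.076, -0.703, 0.704, -0.073]
force: [0.2, -0.9, -2.3]
grip_width: 0.0424
```

```bash
python3 - <<'E'
from h import *
s=readout.sense();print(s['joint_positions'].round(3),s['tcp_pos'],s['t'])
grab('wrist','wrist3')
E
```

```text
[ 0.822  0.04  -0.424 -0.002 -1.111 -0.61 ] [0.38783364 0.18346648 0.23851403] 6.225
```

View pics/wrist3.png

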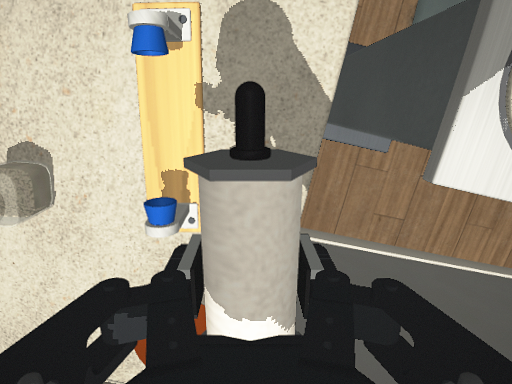

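Both cups are visible: the right one at (150,40) with its rim at about v=53, and the left one at (160,211) with its rim at about v=199. Now I fit rim lines and axes.

```bash
cat > m3.py <<'E'
from h import *
T='wrist','wrist3'
z=load('wrist3');p=z['p'].astype(int);D=z['d'];hsv=cv2.cvtColor(z['p'],cv2.COLOR_BGR2HSV)
m=(p[...,0]>p[...,2]*1.8)&(p[...,0]>60)
hx=np.array([np.cos(np.radians(12.2)),np.sin(np.radians(12.2)),0]);hy=np.array([-hx[1],hx[0],0])
O=np.array([.487,.154,0])
for nm,(r0,r1) in {'right':(10,70),'left':(185,235)}.items():
    vs,us=np.where(m[r0:r1,120:190]);uv=np.c_[us+120,vs+r0]
    P=depthpts(*T,uv); k=D[uv[:,1],uv[:,0]]>0; P=P[k]; 
    L=np.c_[(P-O)@hx,(P-O)@hy,P[:,2]]
    print(nm,len(P)); 
    print(' y pct',np.percentile(L[:,1],[0,1,3,10,50,90,97,99,100]).round(4),' zmax',np.percentile(L[:,2],[90,97,99,100]).round(4))
    top=L[L[:,2]>np.percentile(L[:,2],97)-.003]; print(' top ridge x',top[:,0].mean().round(4))
    # silhouettes per row
    for r in range(uv[:,1].min(),uv[:,1].max()+1,3):
        c=uv[uv[:,1]==r,0]; e=onplane(*T,[(c.min()-.5,r),(c.max()+.5,r)],.075)-O
        print('  row',r,c.min(),c.max(),'x',(e@hx).round(4),'mid',(e@hx).mean().round(4),'y',(e@hy).mean().round(4))
# board from depth
vs,us=np.mgrid[0:240,125:215];uv=np.c_[us.ravel(),vs.ravel()]
b=cv2.inRange(hsv,(8,90,90),(28,255,255))[uv[:,1],uv[:,0]]>0
X=onplane(*T,uv[b],.010);L=np.c_[(X-O)@hx,(X-O)@hy]
for side in (0,1):
  pts=[]
  for v in range(65,170,3):
    c=uv[b][uv[b][:,1]==v,0]
    if len(c)>20: pts.append(((c.max()+.5) if side else (c.min()-.5),v))
  E=onplane(*T,pts,.01)-O; A=np.c_[(E@hy),(E@hx)]; f=np.polyfit(A[:,0],A[:,1],1); print('edge',side,f,'yaw corr deg',-np.degrees(np.arctan(f[0])))
E
python3 m3.py
python3 -c "
import cv2
p=cv2.imread('pics/wrist3.png'); a=cv2.resize(p[0:75,110:210],None,fx=4,fy=4,interpolation=2);b=cv2.resize(p[180:255,110:210],None,fx=4,fy=4,interpolation=2)
import numpy as np;cv2.imwrite('pics/w3z.png',np.hstack([a,b]))"
```

```text
right 956
 y pct [-0.0889 -0.0879 -0.0872 -0.0852 -0.0749 -0.0675 -0.0668 -0.0665 -0.066 ]  zmax [0.091  0.092  0.0926 0.0938]
 top ridge x 0.0013
  row 25 139 152 x [ 0.0111 -0.0019] mid 0.0046 y -0.0909
  row 28 134 162 x [ 0.0159 -0.0109] mid 0.0025 y -0.0882
  row 31 134 163 x [ 0.0161 -0.0117] mid 0.0022 y -0.0857
  row 34 133 163 x [ 0.0172 -0.0115] mid 0.0028 y -0.0831
  row 37 133 164 x [ 0.0174 -0.0123] mid 0.0025 y -0.0805
  row 40 132 165 x [ 0.0185 -0.0131] mid 0.0027 y -0.0779
  row 43 132 165 x [ 0.0187 -0.0129] mid 0.0029 y -0.0753
  row 46 132 166 x [ 0.0189 -0.0137] mid 0.0026 y -0.0727
  row 49 131 167 x [ 0.0201 -0.0145] mid 0.0028 y -0.0701
  row 52 132 167 x [ 0.0194 -0.0143] mid 0.0025 y -0.0675
  row 55 152 153 x [ 0.0008 -0.0011] mid -0.0002 y -0.0647
left 737
 y pct [0.0769 0.0772 0.0774 0.0779 0.0835 0.0948 0.0974 0.0983 0.0989]  zmax [0.0906 0.0918 0.0922 0.0931]
 top ridge x 0.0029
  row 198 156 172 x [ 0.0077 -0.0101] mid -0.0012 y 0.0736
  row 201 146 175 x [ 0.0185 -0.013 ] mid 0.0028 y 0.0768
  row 204 144 175 x [ 0.0209 -0.0127] mid 0.0041 y 0.0801
  row 207 145 175 x [ 0.0202 -0.0125] mid 0.0038 y 0.0834
  row 210 146 175 x [ 0.0195 -0.0123] mid 0.0036 y 0.0867
  row 213 147 174 x [ 0.0187 -0.011 ] mid 0.0039 y 0.09
  row 216 148 174 x [ 0.018  -0.0108] mid 0.0036 y 0.0934
  row 219 148 173 x [ 0.0183 -0.0095] mid 0.0044 y 0.0968
  row 222 149 171 x [ 0.0176 -0.0071] mid 0.0052 y 0.1002
  row 225 159 162 x [0.0071 0.0028] mid 0.005 y 0.1036
edge 0 [0.00627078 0.03907269] yaw corr deg -0.35928475202838006
edge 1 [ 0.14881655 -0.03150124] yaw corr deg -8.464439414040719
```

View pics/w3z.png

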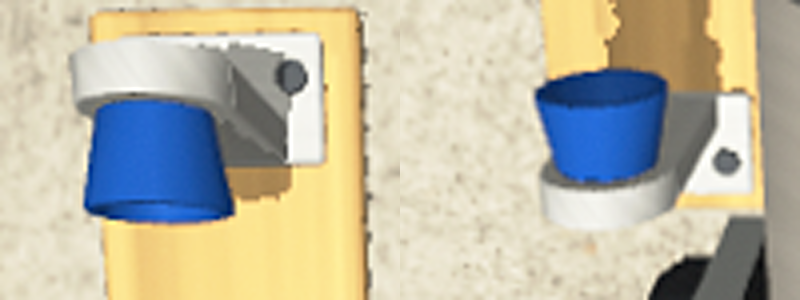

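```bash
cat >> h.py <<'E'
YAW=np.radians(11.9); HX=np.array([np.cos(YAW),np.sin(YAW),0]); HY=np.array([-HX[1],HX[0],0]); Z=np.array([0,0,1.])
LR=np.array([.4742,.2295,.075])
def tpose(d,h,th,c=0,dx=0):
    """tool pose with sprung tip (nominal, compression c) at depth d,h rel. left rim; tilt th deg"""
    t=np.radians(th); a=np.cos(t)*HY-np.sin(t)*Z; z=-a; x=-HX; R=np.c_[x,np.cross(z,x),z]
    tip=LR+d*HY+h*Z+dx*HX
    return tip-R@np.array([.0006,-.0167,-(.106-c)]), Ro.from_matrix(R)
def cur():
    """current spindle state: tilt, nominal uncompressed tip (d,h,dx), black tip along/h"""
    s=readout.sense(); R=Ro.from_quat(s['eef_rot']).as_matrix(); p=s['tcp_pos']
    f=lambda v:(lambda w:np.round([w@HX,w@HY,w[2]],4))(p+R@v-LR)
    return dict(tilt=np.degrees(np.arcsin(R[2,2])).round(2),tip=f(np.array([.0006,-.0167,-.106])),blk=f(np.array([.0006,-.0167,.078])),F=[ (s['force']@HX).round(2),(s['force']@HY).round(2),s['force'][2].round(2)],tq=s['wrist_torque'].round(2),w=s['grip_width'],t=s['t'])
E
python3 - <<'E'
from h import *
print(cur())
t=np.radians(20)
p,R=tpose(.018-.05*np.cos(t),-.002+.05*np.sin(t),20); print(p)
print(plan(p+[0,0,.09],R)); print(plan(p,R))
E
```

```text
{'tilt': np.float64(0.03), 'tip': array([-0.0948,  0.0786,  0.1805]), 'blk': array([-0.0941, -0.1054,  0.1806]), 'F': [np.float64(-0.33), np.float64(0.17), np.float64(-1.9)], 'tq': array([ 0.01, -0.02, -0.  ]), 'w': 0.0423216505244277, 't': 6.275}
[0.50248111 0.09820626 0.11066228]
(array([-0.0942,  0.0379,  0.1072]), array([19.97,  0.23,  0.16]))
(array([-0.0945,  0.1279,  0.1071]), array([19.97,  0.23,  0.16]))
```

Request:
apply_moves(
  commands=[
    [-0.02,0.0,0.03,4,0,0],
    [-0.045,0.005,0.06,10,0.1,0.1],
    [-0.07,0.02,0.09,16,0.2,0.1],
    [-0.0945,0.038,0.107,20,0.2,0.2],
    [-0.0945,0.055,0.107,20,0.2,0.2],
    [-0.0945,0.08,0.107,20,0.2,0.2],
    [-0.0945,0.105,0.107,20,0.2,0.2],
    [-0.0945,0.12,0.107,20,0.2,0.2],
    [-0.0945,0.128,0.107,20,0.2,0.2],
    [-0.0945,0.128,0.107,20,0.2,0.2],
    [-0.0945,0.128,0.107,20,0.2,0.2],
  ],
)

```text
t: 7.65
tcp_pos: [0.5029, 0.0985, 0.1112]
eef_rot: [0.059, -0.571, 0.815, -0.086]
force: [0.5, 0.6, -2.5]
grip_width: 0.0425
```

```bash
python3 - <<'E'
from h import *
print(cur()); print(readout.sense()['joint_positions'].round(2))
grab('side','side4');grab('scene','scene4');grab('wrist','wrist4')
q=cv2.imread('pics/scene4.png');s=cv2.imread('pics/side4.png')
cv2.imwrite('pics/c4.png',np.hstack([cv2.resize(q[140:270,190:330],(400,371),interpolation=2),cv2.resize(s[140:270,180:320],(400,371),interpolation=2)]))
t=np.radians(20)
for k in (.05,.02,.0): 
  p,R=tpose(.018-k*np.cos(t),-.002+k*np.sin(t),20); print(plan(p,R))
E
```

```text
{'tilt': np.float64(20.0), 'tip': array([ 0.0005, -0.0288,  0.0156]), 'blk': array([ 0.0004, -0.2017,  0.0786]), 'F': [np.float64(0.61), np.float64(0.52), np.float64(-2.5)], 'tq': array([0.88, 0.18, 0.03]), 'w': 0.04245324930995954, 't': 7.65}
[ 0.67  0.35 -0.58  0.42 -0.84 -0.78]
(array([0.0004, 0.0006, 0.0001]), array([ 0.  ,  0.  , -0.12]))
(array([ 0.0004,  0.0006, -0.0299]), array([ 0.  ,  0.  , -0.12]))
(array([ 0.0004,  0.0006, -0.0499]), array([ 0.  ,  0.  , -0.12]))
```

View pics/c4.png

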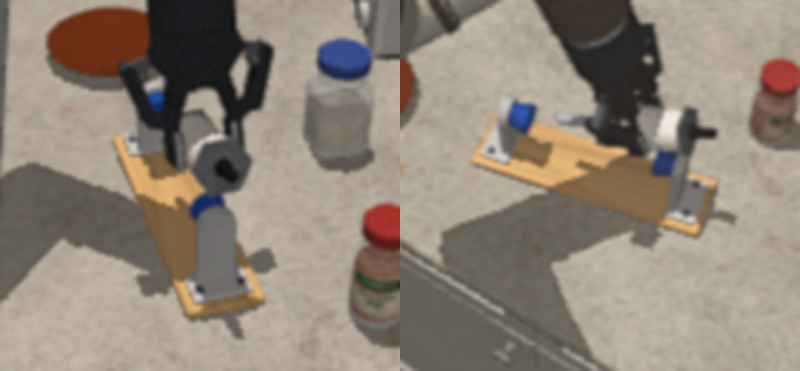

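View pics/wrist4.png

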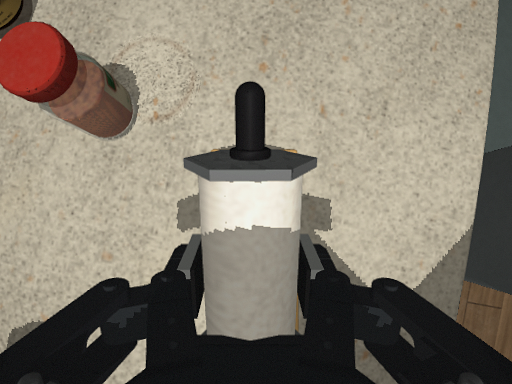

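The tip is in line with the left cup's mouth and the flange is well clear of the right bracket. I'll check the alignment in the side view by overlaying the predicted tip and rim.

```bash
python3 - <<'E'
from h import *
s=load('side4');q=load('scene4'); R=Ro.from_quat(s['rot']).as_matrix(); tip=s['pos']+R@np.array([.0006,-.0167,-.106])
outs=[]
for n,tag,z in(('side','side4',s),('scene','scene4',q)):
    im=z['p'].copy(); a=np.linspace(0,2*np.pi,40); 
    ring=LR+.0175*(np.cos(a)[:,None]*HX+np.sin(a)[:,None]*Z)
    pr=proj(n,tag,np.vstack([tip,LR,ring])); c=pr[1]; u0,v0=int(c[0])-30,int(c[1])-30
    f=6; big=cv2.resize(im[v0:v0+60,u0:u0+66],None,fx=f,fy=f,interpolation=2)
    g=lambda p:tuple(int(k) for k in ((p-[u0,v0]+.5)*f))
    cv2.circle(big,g(pr[0]),3,(0,255,0),-1);cv2.circle(big,g(pr[1]),3,(0,0,255),-1)
    for r in pr[2:]: cv2.circle(big,g(r),1,(0,255,255),-1)
    outs.append(big)
cv2.imwrite('pics/o4.png',np.hstack(outs))
E
```

```text
(no output)
```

View pics/o4.png

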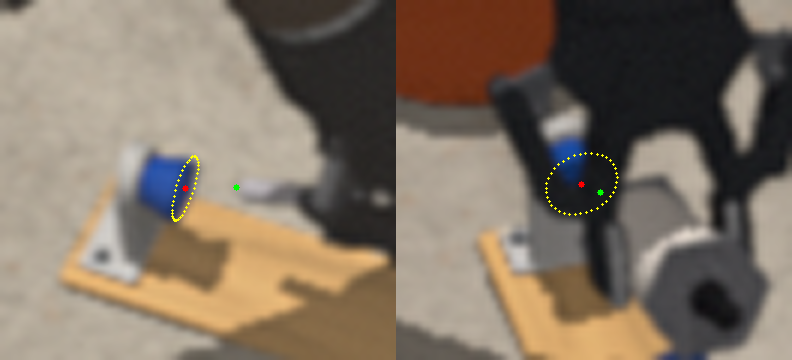

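Tip and rim agree with the prediction to within about 1 px. I'll insert to near the bottom and check the forces.

Request:
apply_moves(
  commands=[
    [0.0004,0.0006,-0.008,0,0,0],
    [0.0004,0.0006,-0.016,0,0,0],
    [0.0004,0.0006,-0.024,0,0,0],
    [0.0004,0.0006,-0.032,0,0,0],
    [0.0004,0.0006,-0.04,0,0,0],
    [0.0004,0.0006,-0.04,0,0,0],
  ],
)

```text
t: 8.55
tcp_pos: [0.4946, 0.1357, 0.0967]
eef_rot: [0.059, -0.57, 0.815, -0.086]
force: [-0.9, -0.8, -3.1]
grip_width: 0.0421
```

```bash
python3 - <<'E'
from h import *
print(cur())
E
```

```text
{'tilt': np.float64(20.01), 'tip': array([-0.0001,  0.0093,  0.0011]), 'blk': array([ 0.    , -0.1636,  0.0641]), 'F': [np.float64(-1.1), np.float64(-0.62), np.float64(-3.07)], 'tq': array([ 0.93,  0.22, -0.01]), 'w': 0.04214076718828646, 't': 8.55}
```

Request:
apply_moves(
  commands=[
    [0,0,-0.004,0,0,0],
    [0,0,-0.006,0,0,0],
    [0,0,-0.006,0,0,0],
  ],
)

```text
t: 8.93
tcp_pos: [0.4934, 0.1412, 0.0946]
eef_rot: [0.059, -0.57, 0.815, -0.086]
force: [0.2, 0.2, -2.4]
grip_width: 0.0423
```

Request:
apply_moves(
  commands=[
    [0,0,-0.003,0,0,0],
    [0,0,-0.006,0,0,0],
    [0,0,-0.006,0,0,0],
  ],
)

```text
t: 9.3
tcp_pos: [0.4922, 0.1465, 0.0926]
eef_rot: [0.059, -0.57, 0.815, -0.086]
force: [2.1, -2.0, -1.8]
grip_width: 0.0424
```

```bash
python3 - <<'E'
from h import *
print(cur())
E
```

```text
{'tilt': np.float64(20.05), 'tip': array([-0.0002,  0.0204, -0.003 ]), 'blk': array([-0.    , -0.1525,  0.0601]), 'F': [np.float64(1.63), np.float64(-2.35), np.float64(-1.79)], 'tq': array([ 0.39, -0.08,  0.  ]), 'w': 0.04235692019789235, 't': 9.3}
```

Force along the axis drops only between d=14.9 and 20.4 mm, so contact is at about 18 mm. That confirms the left cup is the deep one. I'll compress the plunger now.

Request:
apply_moves(
  commands=[
    [0,0,-0.004,0,0,0],
    [0,0,-0.008,0,0,0],
    [0,0,-0.012,0,0,0],
    [0,0,-0.012,0,0,0],
  ],
)

```text
t: 9.8
tcp_pos: [0.4898, 0.1575, 0.0884]
eef_rot: [0.06, -0.57, 0.815, -0.086]
force: [1.6, -3.7, -0.6]
grip_width: 0.0422
```

Request:
apply_moves(
  commands=[
    [0,0,-0.003,0,0,0],
    [0,0,-0.006,0,0,0],
    [0,0,-0.006,0,0,0],
  ],
)

```text
t: 10.18
tcp_pos: [0.4886, 0.1626, 0.0865]
eef_rot: [0.06, -0.569, 0.815, -0.086]
force: [2.7, -5.3, -0.4]
grip_width: 0.0424
```

```bash
python3 - <<'E'
from h import *
print(cur())
grab('side','side5');grab('scene','scene5')
q=cv2.imread('pics/scene5.png');s=cv2.imread('pics/side5.png')
cv2.imwrite('pics/c5.png',np.hstack([cv2.resize(q[140:270,190:330],(400,371),interpolation=2),cv2.resize(s[140:270,180:320],(400,371),interpolation=2)]))
for th,c in((20,.0255),(15,.0255),(10,.0255),(5,.0255),(0,.0255)):
  p,R=tpose(.018,-.002+.0001*(20-th),th,c); print(th,plan(p,R))
E
```

```text
{'tilt': np.float64(20.14), 'tip': array([-0.0005,  0.0368, -0.0093]), 'blk': array([-0.0003, -0.1359,  0.054 ]), 'F': [np.float64(1.55), np.float64(-5.71), np.float64(-0.45)], 'tq': array([-0.58, -0.56,  0.01]), 'w': 0.04241561885171691, 't': 10.175}
20 (array([-0.0003, -0.0002, -0.0054]), array([-0.14,  0.05, -0.04]))
15 (array([-0.0003,  0.0063, -0.007 ]), array([-5.14,  0.06, -0.04]))
10 (array([-0.0003,  0.0126, -0.0092]), array([-10.14,   0.06,  -0.04]))
5 (array([-0.0003,  0.0187, -0.012 ]), array([-15.14,   0.06,  -0.04]))
0 (array([-0.0003,  0.0244, -0.0153]), array([-20.14,   0.06,  -0.03]))
```

View pics/c5.png

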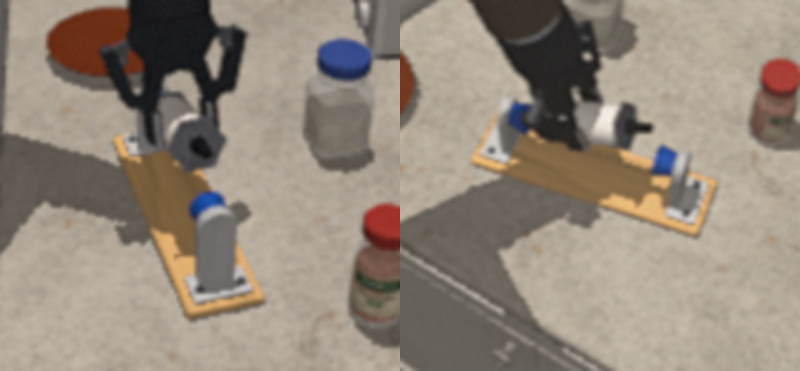

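Axial force is about 6.2 N, which matches ~20 mm of compression. I'll add the last 5 mm slowly.

Request:
apply_moves(
  commands=[
    [0,0,-0.002,0,0,0],
    [0,0,-0.004,0,0,0],
    [0,0,-0.0055,0,0,0],
    [0,0,-0.0055,0,0,0],
  ],
)

```text
t: 10.78
tcp_pos: [0.4876, 0.1669, 0.0849]
eef_rot: [0.059, -0.569, 0.816, -0.085]
force: [3.1, -6.6, 0.2]
grip_width: 0.0423
```

```bash
python3 - <<'E'
from h import *
print(cur())
for th,c in((20,.0255),(16,.0255),(12,.0255),(8,.0255),(4,.0255),(0,.0255)):
  p,R=tpose(.018,-.002+.0001*(20-th),th,c); print(th,plan(p,R))
E
```

```text
{'tilt': np.float64(20.22), 'tip': array([-0.0005,  0.0412, -0.011 ]), 'blk': array([-0.0004, -0.1315,  0.0526]), 'F': [np.float64(1.72), np.float64(-7.07), np.float64(0.16)], 'tq': array([-0.86, -0.65,  0.08]), 'w': 0.042290685635466264, 't': 10.775}
20 (array([-0.0004, -0.0001, -0.0007]), array([-0.22,  0.02, -0.  ]))
16 (array([-0.0004,  0.0051, -0.0019]), array([-4.22,  0.02, -0.  ]))
12 (array([-0.0004,  0.0101, -0.0036]), array([-8.22,  0.02, -0.  ]))
8 (array([-0.0004,  0.0151, -0.0056]), array([-12.22,   0.02,  -0.  ]))
4 (array([-0.0004,  0.0199, -0.0079]), array([-16.22,   0.02,  -0.  ]))
0 (array([-0.0004,  0.0245, -0.0107]), array([-2.022e+01,  2.000e-02, -0.000e+00]))
```

Request:
apply_moves(
  commands=[
    [-0.0004,0.0025,-0.0013,-2,0,0],
    [-0.0004,0.0051,-0.0022,-4.2,0,0],
    [-0.0004,0.0076,-0.003,-6.2,0,0],
    [-0.0004,0.0101,-0.0039,-8.2,0,0],
    [-0.0004,0.0126,-0.0049,-10.2,0,0],
    [-0.0004,0.0126,-0.0049,-10.2,0,0],
  ],
)

```text
t: 11.52
tcp_pos: [0.4876, 0.1657, 0.0712]
eef_rot: [0.067, -0.639, 0.762, -0.078]
force: [2.6, -6.7, -2.4]
grip_width: 0.0422
```

```bash
python3 - <<'E'
from h import *
print(cur())
grab('side','side6');grab('wrist','wrist6')
q=cv2.imread('pics/wrist6.png');s=cv2.imread('pics/side6.png')
cv2.imwrite('pics/c6.png',np.hstack([cv2.resize(q[0:240,130:380],(386,371),interpolation=2),cv2.resize(s[140:270,180:320],(400,371),interpolation=2)]))
for th,c in((10,.0255),(7,.0255),(4,.0255),(2,.0255),(0,.0255)):
  p,R=tpose(.018,-.002+.0001*(20-th),th,c); print(th,plan(p,R))
E
```

```text
{'tilt': np.float64(10.07), 'tip': array([-0.0005,  0.0421, -0.0059]), 'blk': array([-0.0007, -0.139 ,  0.0263]), 'F': [np.float64(1.19), np.float64(-7.11), np.float64(-2.41)], 'tq': array([-1.47, -0.82, -0.08]), 'w': 0.04215618041693786, 't': 11.525}
10 (array([-0.0006, -0.0005, -0.0008]), array([-0.1 , -0.03,  0.1 ]))
7 (array([-0.0006,  0.0034, -0.0017]), array([-3.1 , -0.03,  0.1 ]))
4 (array([-0.0006,  0.0072, -0.0029]), array([-6.1 , -0.03,  0.1 ]))
2 (array([-0.0006,  0.0098, -0.0038]), array([-8.1 , -0.03,  0.1 ]))
0 (array([-0.0006,  0.0122, -0.0047]), array([-10.1 ,  -0.03,   0.09]))
```

View pics/c6.png

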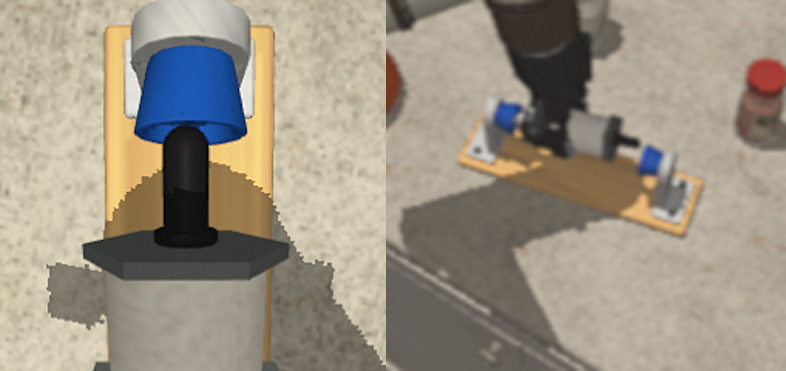

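The wrist view shows the black nose just in front of and above the right cup's rim, centred to about 2 mm. I'll measure the clearance.

```bash
python3 m2.py wrist6; python3 - <<'E'
from h import *
T='wrist','wrist6'
z=load('wrist6');p=z['p'].astype(int);D=z['d']
m=(p[...,0]>p[...,2]*1.8)&(p[...,0]>60)
vs,us=np.where(m[0:110,190:310]);uv=np.c_[us+190,vs]
P=depthpts(*T,uv)-LR; P=P[D[uv[:,1],uv[:,0]]>0]
L=np.c_[P@HX,P@HY,P[:,2]]
print(np.percentile(L[:,1],[50,90,95,98,100]).round(4),np.percentile(L[:,2],[95,99]).round(4))
t=L[L[:,2]>.0]; print('x range',np.percentile(t[:,0],[1,50,99]).round(4))
o=L[L[:,1]<np.percentile(L[:,1],80)]; print(np.percentile(o[:,0],[1,99]))
vs,us=np.mgrid[75:150,225:275];uv=np.c_[us.ravel(),vs.ravel()]; P=depthpts(*T,uv)-LR;k=(D[uv[:,1],uv[:,0]]<.16)&(D[uv[:,1],uv[:,0]]>0);P=P[k]
print('pin min y',np.percentile(P@HY,[0,1]).round(4),'x',np.percentile(P@HX,[2,98]).round(4))
E
```

```text
86 [228 273] x -0.0118 0.0104 xmid -0.0007 ymin -0.0225 z 0.076
92 [232 273] x -0.0102 0.0105 xmid 0.0001 ymin -0.0226 z 0.0738
100 [235 264] x -0.007 0.0043 xmid -0.0014 ymin -0.0231 z 0.071
110 [236 264] x -0.0066 0.0044 xmid -0.0011 ymin -0.0229 z 0.0673
120 [236 264] x -0.0066 0.0044 xmid -0.0011 ymin -0.0234 z 0.0636
130 [236 264] x -0.0067 0.0044 xmid -0.0011 ymin -0.0233 z 0.0599
140 [236 264] x -0.0067 0.0045 xmid -0.0011 ymin -0.023 z 0.056
roll 190 -0.0217 0.0192 ymin -0.143 z 0.0406
roll 220 -0.0209 0.0186 ymin -0.0391 z 0.029
roll 250 -0.0236 0.0239 ymin -0.0389 z 0.0169
roll 280 -0.024 0.0214 ymin -0.143 z 0.0044
roll 310 -0.0175 0.0149 ymin -0.0729 z -0.0097
flange face [[-0.0011 -0.0329  0.0483]
 [-0.0113 -0.0401  0.0472]
 [ 0.009  -0.04    0.0472]]
[-0.1504 -0.1434 -0.1429 -0.1426 -0.1359] [0.0167 0.0176]
x range [-0.0152 -0.0002  0.0147]
[-0.01441707  0.01398263]
pin min y [-0.1491 -0.1486] x [-0.0091  0.0114]
```

Request:
apply_moves(
  commands=[
    [-0.0006,-0.0005,-0.0016,0,0,0.1],
    [-0.0006,0.0015,-0.0026,-1.5,0,0.1],
    [-0.0006,0.0034,-0.0031,-3.1,0,0.1],
    [-0.0006,0.0055,-0.0038,-4.6,0,0.1],
    [-0.0006,0.0055,-0.0038,-4.6,0,0.1],
  ],
)

```text
t: 12.25
tcp_pos: [0.4873, 0.1673, 0.0646]
eef_rot: [0.07, -0.668, 0.737, -0.076]
force: [2.1, -7.7, -2.3]
grip_width: 0.0421
```

```bash
python3 - <<'E'
from h import *
print(cur())
grab('wrist','wrist7')
q=cv2.imread('pics/wrist7.png')
cv2.imwrite('pics/c7.png',cv2.resize(q[0:240,130:380],None,fx=2.4,fy=2.4,interpolation=2))
for th,c in((5.5,.0265),(4,.0265),(2,.0265),(0,.0265)):
  p,R=tpose(.018,0,th,c); print(th,plan(p,R))
E
```

```text
{'tilt': np.float64(5.56), 'tip': array([-0.0005,  0.0435, -0.004 ]), 'blk': array([-0.0007, -0.1396,  0.0138]), 'F': [np.float64(0.47), np.float64(-7.99), np.float64(-2.3)], 'tq': array([-1.8 , -0.83, -0.12]), 'w': 0.04206710163158, 't': 12.25}
5.5 (array([-0.0006, -0.0014, -0.0007]), array([-0.08, -0.08,  0.11]))
4 (array([-0.0006,  0.0006, -0.0012]), array([-1.58, -0.08,  0.11]))
2 (array([-0.0007,  0.0034, -0.0019]), array([-3.58, -0.08,  0.11]))
0 (array([-0.0007,  0.0061, -0.0027]), array([-5.58, -0.08,  0.11]))
```

View pics/c7.png

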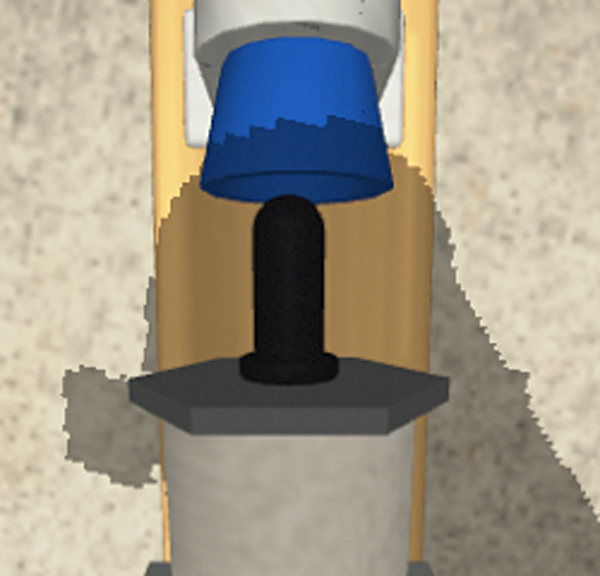

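The nose is just short of the rim with about 3 mm clearance, the pin centre is about 1–2 mm left of the cup centre, and the force still follows the spring line. I'll finish the swing.

Request:
apply_moves(
  commands=[
    [-0.001,0.0008,-0.0017,-1.6,0,0.1],
    [-0.0014,0.0034,-0.0026,-3.6,0,0.1],
    [-0.0014,0.006,-0.0034,-5.6,0,0.1],
    [-0.0014,0.006,-0.0034,-5.6,0,0.1],
  ],
)

```text
t: 12.8
tcp_pos: [0.4871, 0.1684, 0.0573]
eef_rot: [0.074, -0.703, 0.704, -0.071]
force: [1.9, -7.9, -4.1]
grip_width: 0.0422
```

```bash
python3 - <<'E'
from h import *
print(cur())
grab('wrist','wrist8');grab('side','side8')
q=cv2.imread('pics/wrist8.png');s=cv2.imread('pics/side8.png')
cv2.imwrite('pics/c8.png',np.hstack([cv2.resize(q[0:240,130:380],(386,371),interpolation=2),cv2.resize(s[140:270,180:320],(400,371),interpolation=2)]))
E
```

```text
{'tilt': np.float64(0.07), 'tip': array([-0.0003,  0.0436, -0.0011]), 'blk': array([-0.0007, -0.1404, -0.0009]), 'F': [np.float64(0.24), np.float64(-8.08), np.float64(-4.15)], 'tq': array([-2.18, -0.6 ,  0.02]), 'w': 0.04220724128047815, 't': 12.8}
```

View pics/c8.png

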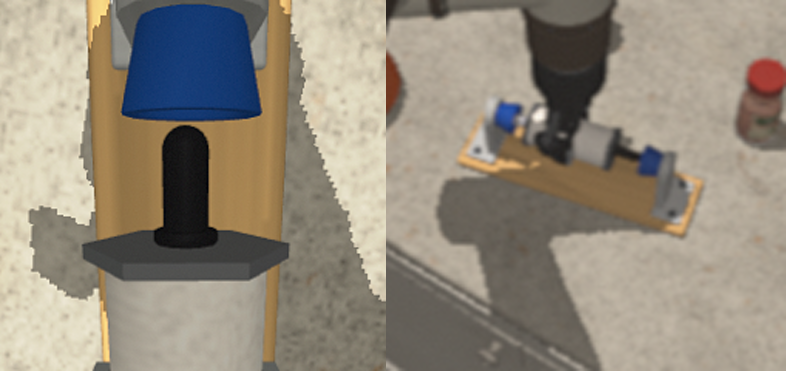

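Level, and in front of the right cup's mouth. Now I let it ease into the shallow cup with the spring.

Request:
apply_moves(
  commands=[
    [0.001,0,0.002,0,0,0],
    [0.001,0,0.004,0,0,0],
    [0.001,0,0.006,0,0,0],
    [0.001,0,0.007,0,0,0],
    [0.001,0,0.007,0,0,0],
  ],
)

```text
t: 13.52
tcp_pos: [0.4878, 0.161, 0.0571]
eef_rot: [0.073, -0.703, 0.704, -0.072]
force: [2.4, -6.0, -3.6]
grip_width: 0.0423
```

```bash
python3 - <<'E'
from h import *
print(cur())
grab('wrist','wrist9');grab('side','side9')
q=cv2.imread('pics/wrist9.png');s=cv2.imread('pics/side9.png')
cv2.imwrite('pics/c9.png',np.hstack([cv2.resize(q[0:240,130:380],(386,371),interpolation=2),cv2.resize(s[140:270,180:320],(400,371),interpolation=2)]))
E
```

```text
{'tilt': np.float64(0.12), 'tip': array([-0.0011,  0.0362, -0.0014]), 'blk': array([-0.0015, -0.1478, -0.0011]), 'F': [np.float64(1.09), np.float64(-6.36), np.float64(-3.59)], 'tq': array([-1.58, -0.83, -0.11]), 'w': 0.042314299303280664, 't': 13.525}
```

View pics/c9.png

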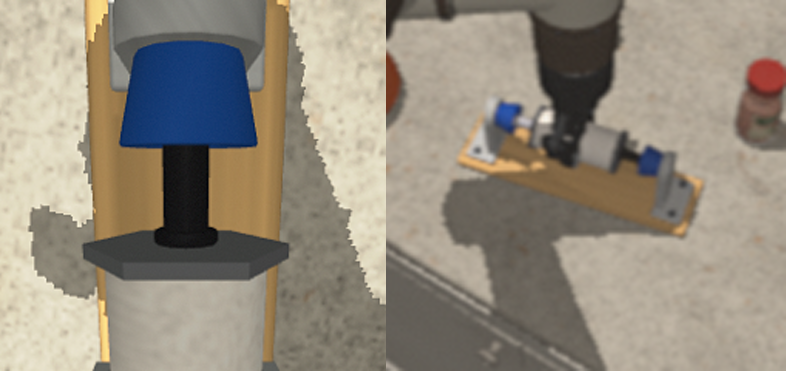

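The black nose is inside the right cup, with the pin crossing the rim centrally. I'll go about 1 mm further to the bottom.

Request:
apply_moves(
  commands=[
    [0,0,0.0008,0,0,0],
    [0,0,0.0014,0,0,0],
    [0,0,0.0014,0,0,0],
  ],
)

```text
t: 14.0
tcp_pos: [0.4882, 0.16, 0.0569]
eef_rot: [0.073, -0.703, 0.704, -0.072]
force: [1.4, -0.8, -3.3]
grip_width: 0.042
```

```bash
python3 - <<'E'
from h import *
print(cur())
E
```

```text
{'tilt': np.float64(0.09), 'tip': array([-0.001 ,  0.0352, -0.0015]), 'blk': array([-0.0014, -0.1488, -0.0012]), 'F': [np.float64(1.2), np.float64(-1.07), np.float64(-3.34)], 'tq': array([-0.41, -0.26, -0.13]), 'w': 0.04200151393139945, 't': 14.0}
```

The axial force fell from 6.4 to 1 N at −148.8 mm, so the black tip is seated on the shallow bottom, 6 mm behind the rim. Releasing.

Request:
apply_moves(
  commands=[
    [0,0,0,0,0,0],
    [0,0,0,0,0,0],
    [0,0,0,0,0,0],
    [0,0,0,0,0,0],
    [0,0,0,0,0,0],
  ],
  gripper=1.0,
)

```text
t: 14.62
tcp_pos: [0.4882, 0.1601, 0.057]
eef_rot: [0.073, -0.703, 0.704, -0.072]
force: [0.2, -0.0, -0.3]
grip_width: 0.0853
```

```bash
python3 - <<'E'
from h import *
print(cur())
grab('wrist','wrist10');grab('side','side10')
q=cv2.imread('pics/wrist10.png');s=cv2.imread('pics/side10.png')
cv2.imwrite('pics/c10.png',np.hstack([cv2.resize(q,(400,300),interpolation=2),cv2.resize(s[140:270,180:320],(400,300),interpolation=2)]))
E
```

```text
{'tilt': np.float64(0.09), 'tip': array([-0.001 ,  0.0352, -0.0015]), 'blk': array([-0.0013, -0.1488, -0.0012]), 'F': [np.float64(0.21), np.float64(-0.06), np.float64(-0.34)], 'tq': array([0.02, 0.01, 0.05]), 'w': 0.08534150628447291, 't': 14.625}
```

View pics/c10.png

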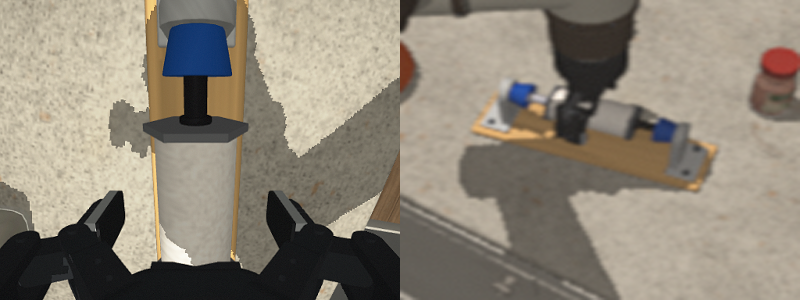

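The roll is free of the fingers and held by both cups. I'll retreat straight up.

Request:
apply_moves(
  commands=[
    [0,-0.01,0,0,0,0],
    [0,-0.03,0,0,0,0],
    [0,-0.06,0,0,0,0],
    [0,-0.1,0,0,0,0],
    [0,-0.14,0,0,0,0],
    [0,-0.18,0,0,0,0],
    [0,-0.2,0,0,0,0],
    [0,-0.2,0,0,0,0],
    [0,-0.2,0,0,0,0],
  ],
)

```text
t: 15.85
tcp_pos: [0.4879, 0.1601, 0.2561]
eef_rot: [0.074, -0.703, 0.704, -0.071]
force: [0.6, -0.4, 1.2]
grip_width: 0.0852
```

```bash
python3 - <<'E'
from h import *
s=readout.sense();print(s['tcp_pos'],s['force'],s['t'])
grab('wrist','wrist11');grab('side','side11');grab('scene','scene11')
q=cv2.imread('pics/wrist11.png');s=cv2.imread('pics/side11.png');c=cv2.imread('pics/scene11.png')
a=np.hstack([cv2.resize(c[120:270,180:345],(400,300),interpolation=2),cv2.resize(s[140:270,180:320],(400,300),interpolation=2)])
cv2.imwrite('pics/c11.png',np.vstack([a,np.hstack([cv2.resize(q,(400,300)),cv2.resize(c,(400,300))])]))
E
```

```text
[0.48788369 0.16008742 0.25605206] [ 0.60820619 -0.43891417  1.17271611] 15.85
```

View pics/c11.png

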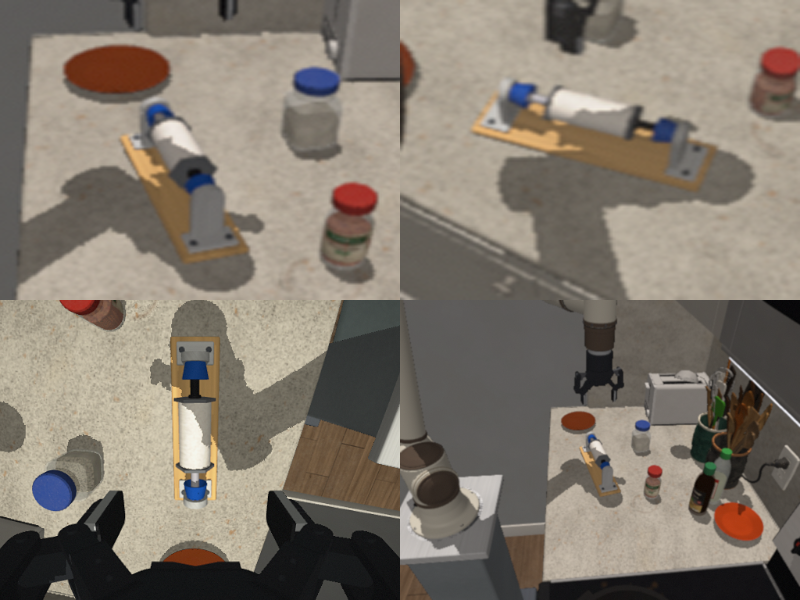

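The roll sits level between the cups with both ends inside. The jars and saucer haven't moved, and the gripper is clear, so I'm handing the job in.

```bash
python3 - <<'E'
from h import *
print(order.close_job())
E
```

```text
the job is handed in; nothing more can be done
None
```

The parchment roll is in its holder, with the sprung end in the deep left cup and the black end in the shallow right cup. I handed the job in at about 16 s.

- **Which cup is deep:** the camera depth showed the left cup to be about 20 mm deep. The plunger met its bottom about 18 mm behind the rim, which confirmed it.
- **Fitting:** I pushed the sprung end in at a 20° tilt, to about 26 mm of compression. The pushing force stayed near 8 N throughout, well short of the plunger's 50 N limit. I then swung the black end down level, with about 2–3 mm of clearance in front of the right rim. I eased it in with the spring until it bottomed 6 mm behind the rim, and let go.
- **Last checks:** pictures from all three cameras after the gripper moved clear show the roll hanging level with both pins inside the cups. The jars and saucer look unmoved in the scene picture; I did not measure them.
- **Disagreements:** the first scene-camera estimate of the left rim was about 3 mm off the wrist-camera one, and the board-edge estimate about 8 mm. I relied on the wrist view, and the contact forces agreed with it.

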